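# Clear the sculptor's bench into the parts trays

## Task

Sort the loose sculpture parts into their trays: the two white T-shaped joints into the dark wooden tray, the two rusty rod crosses into the grey steel tray, and the little blue bottle into the blue tray. Stand every part on its tray's floor the same way up as it stands on the bench, never tipping the bottle over, and leave the mug and the roll of tape where they are.

Things in the scene. Friction and masses are not known exactly. Their poses are not given: they have to be found in the camera images.
- tee_a_mid (a point): White painted sculpture joint standing like an upside-down T: a square bar 80 x 18 x 18 mm lying along its own x, with a square post 18 x 18 mm rising from the bar's middle to 45 mm above its underside; can be gripped across its 18 mm width (own y) at the middle. This point is its centre, half-way up (22.5 mm above its underside), z up; 50 to 100 g, loose. Two alike
- tee_b_mid (a point): White painted sculpture joint standing like an upside-down T: a square bar 80 x 18 x 18 mm lying along its own x, with a square post 18 x 18 mm rising from the bar's middle to 45 mm above its underside; can be gripped across its 18 mm width (own y) at the middle. This point is its centre, half-way up (22.5 mm above its underside), z up; 50 to 100 g, loose. Two alike
- cross_a_mid (a point): Rust-brown steel rod node: two crossed rods of 10 mm diameter, 70 mm long, lying flat along its own x and y, and a third 10 mm rod standing up at the crossing to 64 mm above its underside, good to grip. This point is its centre, on the upright rod half-way up (32 mm above its underside), z up; 80 to 170 g, loose. Two alike
- cross_b_mid (a point): Rust-brown steel rod node: two crossed rods of 10 mm diameter, 70 mm long, lying flat along its own x and y, and a third 10 mm rod standing up at the crossing to 64 mm above its underside, good to grip. This point is its centre, on the upright rod half-way up (32 mm above its underside), z up; 80 to 170 g, loose. Two alike
- bottle_mid (a point): Solid blue model of a bottle, standing upright: round body of 36 mm diameter up to 55 mm, then a shoulder to a neck of 16 mm, 85 mm tall in all. This point is its centre, half-way up (42.5 mm above its underside), z up; 60 to 130 g, loose
- wood_tray: Open tray of dark brown wood, for the white joints: 160 x 200 mm outside (its own x, y), 30 mm high, walls and floor 5 mm thick, fixed to the bench; origin at the centre of its underside, z up, turned a little about the vertical
- steel_tray: Open tray of grey sheet steel, for the rod crosses: 160 x 200 mm outside (its own x, y), 30 mm high, walls and floor 5 mm thick, fixed to the bench; origin at the centre of its underside, z up, turned a little about the vertical
- blue_tray: Open tray of blue plastic, for the bottle: 160 x 200 mm outside (its own x, y), 30 mm high, walls and floor 5 mm thick, fixed to the bench; origin at the centre of its underside, z up, turned a little about the vertical
- mug: White coffee mug with a handle, 76 mm across, 85 mm tall, loose, to be left alone; origin at the centre of its underside, handle towards its own y
- tape: Roll of beige masking tape lying flat, 90 mm across, 25 mm high, with a 72 mm hole, loose, to be left alone; origin at the centre of its underside
There are look-alikes about, which are no part of the job. What is shaped like the part that bears cross_b_mid but turquoise is not meant.

How it is judged:
By the outcome, as a careful person would: the job done as asked, in the order asked, and still so for the second after the job is handed in, with the robot touching nothing.
It also fails if it takes over 138 s, if anything falls off the work surface, if the arm or the gripper's body presses on something with over 40 N, if the wrist force passes 120 N, or if a joint passes its speed limit or range.

## Robot

A 6-joint arm with a two-finger parallel gripper is mounted at the origin on the work surface. World frame = base frame: x ahead of the robot, y to its left, z up, the work surface at z = 0. Lengths are in m, angles in degrees, forces in N, time in s.
With the tool pointing down it reaches from about 0.275 to 0.825 m from the base axis. Payload 4.9 kg.
Tool frame: the origin (TCP) lies at the very end of the fingers, on their centre line; the grasp point (between the pads) lies 19 mm behind it; z points along the fingers, y is the line along which they close (so a half turn about z gives the same grasp; the last joint's range is limited). The gripper opens to 85 mm and grips with 20 to 120 N. Pads are 22 mm wide; open, the fingers measure 114 mm over their backs; the gripper's body (76 mm by 85 mm) begins 54 mm behind the grasp point. The pads swing forward as they close: fully open they stand 13 mm farther back than shut.
Start: joints at [-81.601, 18.69, -11.035, 60.275, 0, 82.311], TCP at [0.152, -0.528, 0.231] pointing down, gripper open.
Joint ranges: [-152.03, 152.03], [-55.5, 102.48], [-74.3, 77.21], [-110.64, 120.58], [-84.22, 78.4], [-180, 180]. Speed limits (degrees/s): [147.25, 147.25, 180, 180, 180, 180].

## Interface

Orientations are given as [roll, pitch, yaw] about the fixed x, y, z axes, in that order (R = Rz(yaw) Ry(pitch) Rx(roll)).
In Python, from station import * gives the robot as it stands.
- The arm moves only by the shell command python3 -m creep 'ROWS' [OPENING] [FORCE]. ROWS is text: rows parted by semicolons, each of 4 numbers parted by spaces: the shift along the world's x, y, z in mm, then the turn about the world's z in degrees. In form: tx ty tz turn; .... A call has 1 to 5 rows; each row shifts and turns the commanded pose from where the row before left it; what a row does not reach is not made up. A row lasts 1/12 s, in which the tool goes at most 41.7 mm and 7.16 degrees, less where a joint would pass 70% of its speed; a pose out of reach is approached as far as the arm can. A call with a gripper value outside its range is refused whole. OPENING is the gripper command: -1 is shut, 1 is fully open, values between are in proportion, set as the call begins (- or left out, the last holds). The fingers move at their own pace and stop on an object; FORCE is the grip in N (left out, the last holds). Time passes only in rows, so rows that do not move let the fingers close. It gives the time, the measured TCP pose, the force, the opening and the grip force at its end, in the units of the state.
- state(): the state, without advancing time (a new reading comes with each control period).
- get_image(name): name is "side" or "top" or "wrist"; returns (picture, depth): 480x640x3 uint8, red, green, blue; 480x640 float32, m along the optical axis (not along the pixel's ray), 0 where there is no reading.
- camera_model(name): a dict with "fx", "fy", "cx", "cy" (pixels), "k1" (the pictures are not rectified: a ray, as slopes to the right and down, at radius r is drawn at 1 + k1 r^2 times it, then the intrinsics apply), "origin" and "rotation" of the camera in the world. Camera axes: x right, y down, z forward; pixel columns grow to the right and rows downward; lengths in m; the calibration is good to about 2 mm. A picture is of the moment at which its call begins: read the wrist's pose just before it. camera_model takes no time and is no camera call; for the wrist camera it gives the pose at the moment of the call.
- hand_in(): hands the job in; it is judged then, once.
The state is a dict: "clock": time; "qpos": joint angles; "qvel": joint speeds; "tau": joint torques, N m; "eef_pos": TCP position; "eef_rot": TCP orientation; "ft_force": force on the tool from outside, world axes, zero at the start; "moment": the same for the moment, N m; "finger_gap": finger opening in m; "finger_force": force on a finger pad.
Only numpy, scipy, OpenCV 4.12 (cv2) and the standard library are available. Lean on these libraries where they do the work, as an engineer would, in place of code of your own. Each camera call takes 0.05 s, during which the arm holds its last target. There are 200 camera calls.

## Working session

There is one attempt and no reset: what is moved stays moved. The work goes in short steps, Python scripts to look and compute and a shell command to move; the robot and the scene stay as the last step left them, time stands still between calls to the robot, and variables do not carry over. Pictures are saved under pics/ and viewed, at most 14 in all, crops included, and the job is handed in when it is done.

```bash
ls; mkdir -p pics
cat > h.py <<'E'
from station import *
import numpy as np, cv2
def rays(m,uv):
    uv=np.asarray(uv,float).reshape(-1,2)
    K=np.array([[m['fx'],0,m['cx']],[0,m['fy'],m['cy']],[0,0,1]])
    d=np.column_stack([(uv[:,0]-m['cx'])/m['fx'],(uv[:,1]-m['cy'])/m['fy']])
    s=d.copy()
    for _ in range(20): s=d/(1+m['k1']*(s**2).sum(1,keepdims=True))
    return np.column_stack([s,np.ones(len(s))])
def plane(m,uv,z):
    r=rays(m,uv)@np.array(m['rotation']).T; o=np.array(m['origin'])
    return o+r*((z-o[2])/r[:,2])[:,None]
def cloud(m,d):
    v,u=np.mgrid[0:480,0:640]
    r=rays(m,np.column_stack([u.ravel(),v.ravel()]))
    p=(r*d.reshape(-1,1))@np.array(m['rotation']).T+np.array(m['origin'])
    p[d.ravel()==0]=np.nan
    return p.reshape(480,640,3)
E
python3 - <<'E'
from h import *
for n in ("top","side"):
    m=camera_model(n); im,d=get_image(n); np.savez(f'{n}0.npz',im=im,d=d)
    cv2.imwrite(f'pics/{n}0.png',im[:,:,::-1]); print(n,m)
print(state())
E
```

```text
pics
top {'fx': 570.1668516694116, 'fy': 570.1668516694116, 'cx': 319.8489667043744, 'cy': 248.06467844720274, 'k1': 0.058321168214301874, 'origin': array([ 3.58181366e-01, -8.71536913e-04,  1.56586484e+00]), 'rotation': array([-176.2353128 ,    0.18524582,  -88.79000154])}
side {'fx': 608.9928343131129, 'fy': 608.9928343131129, 'cx': 314.5184591844922, 'cy': 239.701431166528, 'k1': -0.07885462362066874, 'origin': array([ 0.42628676, -1.14928085,  0.91473159]), 'rotation': array([-126.20437956,   -0.27359471,   -1.83694618])}
{'clock': 0.1, 'qpos': array([-8.16007557e+01,  1.87289340e+01, -1.10864620e+01,  6.02742424e+01,
        9.90951260e-04,  8.23091553e+01]), 'qvel': array([-0.13550912, -0.10317161,  0.09941846, -0.05898682, -0.05031473,
       -0.01755532]), 'tau': array([ 6.14519777e-04, -4.44237792e+01,  2.63038534e+01,  7.87125056e-03,
       -1.16564620e-04, -8.91379216e-06]), 'eef_pos': array([ 0.15235486, -0.52793524,  0.23056938]), 'eef_rot': array([-1.79911301e+02, -1.29781408e-02,  1.60900781e+01]), 'ft_force': array([ 0.87243163, -0.89399196, -0.11087815]), 'moment': array([0.02432614, 0.02823893, 0.00273181]), 'finger_force': 0.0, 'finger_gap': 0.08540417202981583}
```

View pics/top0.png

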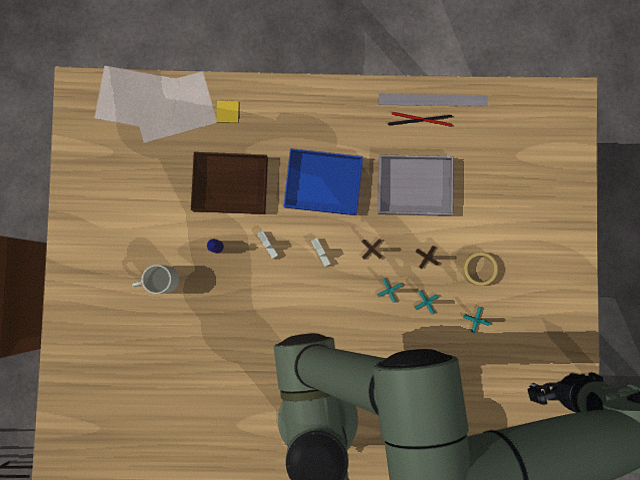

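View pics/side0.png

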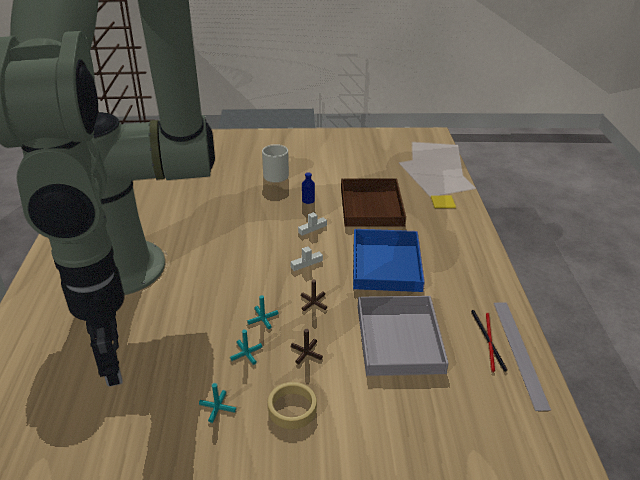

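The top view shows, left to right, the bottle (215,246), tees (267,244) and (320,251), crosses (372,249) and (428,257), and the tape (481,268). The mug is at (158,279). The trays are in the row at v≈185: wood, blue, steel. The side view agrees, and the turquoise crosses stay put.

```bash
cat >> h.py <<'E'
from scipy.spatial.transform import Rotation as Ro
def cam(n):
    m=dict(camera_model(n)); m['rotation']=Ro.from_euler('xyz',m['rotation'],degrees=True).as_matrix(); return m
E
python3 - <<'E'
from h import *
for n,b in (("top",dict(bottle=(205,236,228,256),teeA=(252,228,285,262),teeB=(306,232,336,270),crA=(358,234,386,263),crB=(412,242,443,272),tape=(462,248,500,290),mug=(130,262,182,297),wood=(185,146,272,218),blue=(280,144,368,220),steel=(374,150,460,220))),
 ("side",dict(bottle=(298,170,318,206),teeA=(296,210,330,238),teeB=(288,245,325,274),crA=(298,278,330,316),crB=(288,328,326,366)))):
    f=np.load(n+'0.npz'); im=f['im']; m=cam(n); c=cloud(m,f['d']); hsv=cv2.cvtColor(im,cv2.COLOR_RGB2HSV)
    for k,(u0,v0,u1,v1) in b.items():
        p=c[v0:v1,u0:u1].reshape(-1,3); h=hsv[v0:v1,u0:u1].reshape(-1,3)
        r=im[v0:v1,u0:u1].reshape(-1,3).astype(int)
        if k.startswith('tee'): s=(h[:,1]<50)&(h[:,2]>120)
        elif k.startswith('cr'): s=(h[:,2]<75)&(p[:,2]>0.003)
        elif k=='bottle': s=(h[:,0]>105)&(h[:,0]<130)&(h[:,1]>150)
        else: s=p[:,2]>0.012
        q=p[s]; vv,uu=np.mgrid[v0:v1,u0:u1]; uv=np.column_stack([uu.ravel(),vv.ravel()])[s]
        zb=dict(t=.018,c=.01,b=.0275).get(k[0],.03)
        if k in('tape',):zb=.025
        if k in('wood','blue','steel'):
            q=q[q[:,2]>.022]; mr=cv2.minAreaRect((q[:,:2]*1000).astype(np.float32)); print(n,k,'rect',np.round(mr[0],1),np.round(mr[1]),round(mr[2],1),'z',np.nanmedian(q[:,2]).round(3)); continue
        print(n,k,len(q),'zmax',np.nanpercentile(q[:,2],[5,50,98]).round(3),end=' ')
        zt=dict(tee=.045,crA=.064,crB=.064,bot=.085,tap=.025,mug=.085)[k[:3]]
        t=np.abs(q[:,2]-zt)<(.005 if k[:3]=='tee' else .012)
        w=plane(m,uv[t],zt) if t.any() else np.full((1,3),np.nan)
        print('top',t.sum(),(w.mean(0)*1000).round(1)[:2],end=' ')
        l=~t; w=plane(m,uv[l],zb)
        mr=cv2.minAreaRect((w[:,:2]*1000).astype(np.float32)); print('low rect',np.round(mr[0],1),np.round(mr[1]),round(mr[2],1))
E
python3 - <<'E'
import cv2
i=cv2.imread('pics/top0.png')[225:295,195:515]; cv2.imwrite('pics/crop0.png',cv2.resize(i,None,fx=2.5,fy=2.5,interpolation=cv2.INTER_CUBIC))
E
```

```text
top bottle 94 zmax [0.027 0.064 0.089] top 41 [458.5 289.3] low rect [460.3 290.9] [38. 34.] 46.7
top teeA 193 zmax [0.012 0.02  0.049] top 39 [467.1 150.5] low rect [467.5 150.3] [81. 18.] 33.4
top teeB 205 zmax [0.002 0.019 0.049] top 41 [448.5   5.5] low rect [449.8   4.6] [80. 19.] 27.8
top crA 131 zmax [0.005 0.01  0.065] top 14 [ 460.7 -132.8] low rect [ 462.2 -134.8] [47. 52.] 1.2
top crB 153 zmax [0.004 0.01  0.067] top 14 [ 441.3 -285.3] low rect [ 443.3 -286.1] [51. 53.] 11.9
top tape 367 zmax [0.015 0.023 0.031] top 359 [ 412.4 -424.9] low rect [ 394.1 -414.5] [78. 48.] 79.0
top mug 603 zmax [0.017 0.063 0.089] top 225 [365.6 430.6] low rect [370.5 443.6] [117.  74.] 79.8
top wood rect [633.8 258.4] [200. 164.] 88.9 z 0.029
top blue rect [642.4   2.9] [200. 164.] 85.0 z 0.029
top steel rect [ 637.8 -249.9] [203. 163.] 89.5 z 0.029
side bottle 302 zmax [0.007 0.041 0.088] top 33 [457.9 274.9] low rect [457.  292.8] [127.  31.] 88.3
side teeA 136 zmax [0.004 0.019 0.049] top 32 [465.3 147. ] low rect [453.9 149.2] [95. 51.] 46.4
side teeB 155 zmax [0.014 0.019 0.049] top 37 [447.2   0.9] low rect [446.3  -1.7] [87. 48.] 54.2
side crA 239 zmax [0.005 0.01  0.062] top 17 [ 460.5 -146.9] low rect [ 459.7 -131.8] [53. 79.] 2.7
side crB 335 zmax [0.005 0.01  0.063] top 26 [ 440.9 -297.8] low rect [ 440.3 -287.4] [54. 69.] 12.6
```

View pics/crop0.png

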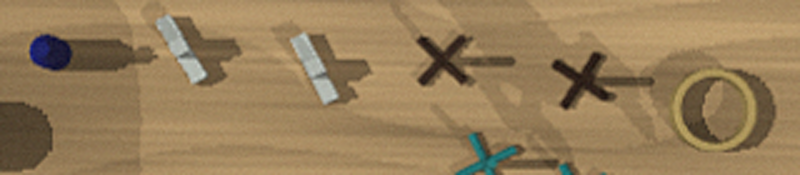

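```bash
python3 -m creep '19.7 35.5 0 .8;19.7 35.5 0 .8;19.7 35.5 0 .8;19.7 35.5 0 .8;19.7 35.5 0 .8' 1; python3 -m creep '19.7 35.5 0 .8;19.7 35.5 0 .8;19.7 35.5 0 .8;19.7 35.5 0 .8;19.7 35.5 0 .8'; python3 -m creep '19.7 35.5 0 .8;19.7 35.5 0 .8;19.7 35.5 0 .8;19.7 35.5 0 .8;19.7 35.5 0 .8';python3 -m creep '0 0 0 0;0 0 0 0;0 0 0 0'
python3 - <<'E'
from h import *
m=cam('wrist'); im,d=get_image('wrist'); cv2.imwrite('pics/w1.png',im[:,:,::-1]); print(m); c=cloud(m,d)
hsv=cv2.cvtColor(im,cv2.COLOR_RGB2HSV); s=(hsv[...,1]<50)&(hsv[...,2]>110)&(c[...,2]>.04)&(c[...,2]<.052)&(abs(c[...,0]-.448)<.05)&(abs(c[...,1]-.005)<.05)
q=c[s]; print(s.sum(),q.mean(0), cv2.minAreaRect((q[:,:2]*1000).astype(np.float32)))
E
```

```text
clock: 0.52
eef_pos: [0.2512, -0.3489, 0.2308]
eef_rot: [-180.0, -0.0, 20.1]
ft_force: [0.9, 0.5, 0.5]
finger_gap: 0.0852
finger_force: 0.0
clock: 0.93
eef_pos: [0.3497, -0.1715, 0.2312]
eef_rot: [180.0, -0.0, 24.1]
ft_force: [1.4, 0.9, -0.2]
finger_gap: 0.0855
finger_force: 0.0
clock: 1.35
eef_pos: [0.4483, 0.0062, 0.2312]
eef_rot: [180.0, 0.0, 28.1]
ft_force: [0.7, -1.3, 0.6]
finger_gap: 0.0855
finger_force: 0.0
clock: 1.6
eef_pos: [0.4473, 0.0041, 0.2308]
eef_rot: [-180.0, 0.1, 28.1]
ft_force: [0.5, -0.5, 0.0]
finger_gap: 0.085
finger_force: 0.0
{'fx': 405.97548408194467, 'fy': 405.97548408194467, 'cx': 329.5190446853579, 'cy': 240.26144255157197, 'k1': -0.08124322097348716, 'origin': array([0.51944432, 0.0420696 , 0.37388177]), 'rotation': array([[ 4.71016926e-01, -8.37030415e-01, -2.78429777e-01],
       [-8.82124082e-01, -4.46795655e-01, -1.49099789e-01],
       [ 3.99843496e-04,  3.15838136e-01, -9.48813002e-01]])}
493 [0.44973528 0.00186761 0.04533715] ((449.3843688964844, 1.6465892791748047), (18.48246955871582, 17.652942657470703), 27.96405792236328)
```

View pics/w1.png

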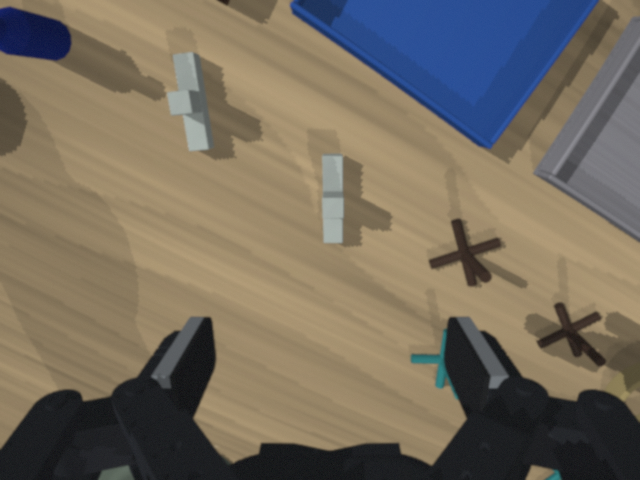

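The wrist view shows the tee post at (333,205). It measures 18×18 mm at z=45 mm, which matches the stated size, so I'm grasping it.

```bash
python3 -m creep '2 -1 -40 0;0 0 -40 0;0 0 -40 0;0 0 -40 0;0 0 -30 0' 0.2; python3 -m creep '0 0 -15 0;0 0 -12 0;0 0 0 0;0 0 0 0'; python3 -m creep '0 0 0 0;0 0 0 0;0 0 0 0;0 0 0 0;0 0 0 0' -1 40;python3 -m creep '0 0 0 0;0 0 0 0;0 0 0 0'; python3 -m creep '0 0 20 0;0 0 30 0;0 0 30 0;0 0 20 0;0 0 0 0'
```

```text
clock: 2.07
eef_pos: [0.448, 0.0014, 0.039]
eef_rot: [-179.9, 0.1, 27.9]
ft_force: [0.5, 0.5, -0.7]
finger_gap: 0.0514
finger_force: 0.0
clock: 2.4
eef_pos: [0.4491, 0.0018, 0.0141]
eef_rot: [-179.9, 0.1, 27.9]
ft_force: [0.2, 0.4, 1.1]
finger_gap: 0.0513
finger_force: 0.0
clock: 2.82
eef_pos: [0.451, 0.0025, 0.0154]
eef_rot: [179.9, -0.1, 28.1]
ft_force: [-1.0, -2.3, 6.7]
finger_gap: 0.0173
finger_force: 39.9
clock: 3.07
eef_pos: [0.451, 0.0026, 0.0155]
eef_rot: [179.9, -0.1, 28.1]
ft_force: [-1.3, -0.7, 7.1]
finger_gap: 0.0175
finger_force: 39.9
clock: 3.48
eef_pos: [0.453, 0.0028, 0.1185]
eef_rot: [179.7, -0.4, 28.1]
ft_force: [0.4, -0.2, 0.3]
finger_gap: 0.0174
finger_force: 39.2
```

```bash
python3 -m creep '26 30 0 0;26 30 0 0;26 30 0 0;26 30 0 0;26 30 0 0'; python3 -m creep '26 30 0 0;26 30 0 0;0 0 0 0;0 0 0 0'; python3 -m creep '0 0 -30 0;0 0 -30 0;0 0 -20 0;0 0 0 0;0 0 0 0'
```

```text
clock: 3.9
eef_pos: [0.5804, 0.1547, 0.1136]
eef_rot: [-180.0, 0.0, 28.1]
ft_force: [1.0, -0.8, -0.1]
finger_gap: 0.0178
finger_force: 39.2
clock: 4.23
eef_pos: [0.6321, 0.2147, 0.1124]
eef_rot: [-180.0, 0.1, 28.2]
ft_force: [-0.4, -0.5, -0.8]
finger_gap: 0.0177
finger_force: 39.2
clock: 4.65
eef_pos: [0.6298, 0.2118, 0.0331]
eef_rot: [-179.9, 0.2, 28.0]
ft_force: [0.6, -0.0, -0.2]
finger_gap: 0.0175
finger_force: 39.2
```

Run:
```python
from h import *
s=state(); print(s['eef_pos'],s['ft_force'])
im,d=get_image('side'); cv2.imwrite('pics/s1.png',cv2.resize(im[120:280,260:460,::-1],None,fx=3,fy=3))
```

```text
[0.62977535 0.21177163 0.03311796] [ 0.56304614 -0.0134008  -0.23861924]
```

View pics/s1.png

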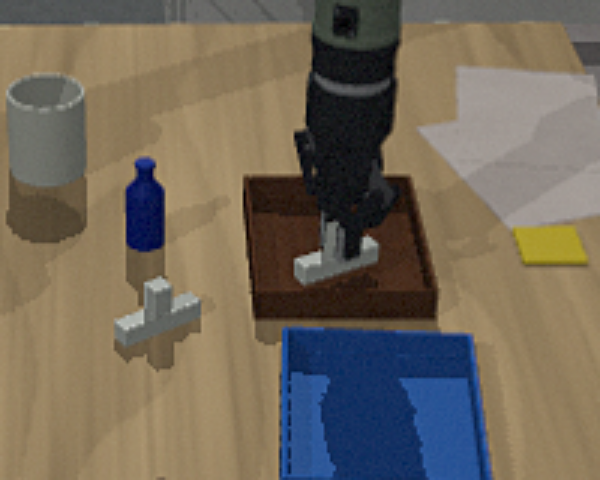

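The tee is upright inside the wood tray, in the crop at (335,260). I'm lowering it and letting go.

```bash
python3 -m creep '0 0 -5 0;0 0 -5 0;0 0 -2 0;0 0 0 0;0 0 0 0'; python3 -m creep '0 0 -1 0;0 0 0 0;0 0 0 0'
```

```text
clock: 5.12
eef_pos: [0.632, 0.213, 0.0225]
eef_rot: [180.0, -0.0, 28.1]
ft_force: [1.0, 0.0, -0.0]
finger_gap: 0.0175
finger_force: 39.2
clock: 5.37
eef_pos: [0.632, 0.2131, 0.0214]
eef_rot: [-180.0, -0.0, 28.1]
ft_force: [0.2, 0.6, -1.1]
finger_gap: 0.0178
finger_force: 39.2
```

```bash
python3 -m creep '0 0 -1 0;0 0 0 0;0 0 0 0';  python3 -m creep '0 0 -1 0;0 0 0 0;0 0 0 0'; python3 -m creep '0 0 0 0;0 0 0 0;0 0 0 0;0 0 0 0' -0.1; python3 -m creep '0 0 20 0;0 0 30 0;0 0 40 0;0 0 40 0;0 0 20 0'
```

```text
clock: 5.62
eef_pos: [0.6321, 0.2131, 0.0205]
eef_rot: [180.0, -0.0, 28.1]
ft_force: [-0.2, 0.0, 1.4]
finger_gap: 0.0174
finger_force: 39.4
clock: 5.87
eef_pos: [0.6321, 0.2131, 0.0205]
eef_rot: [180.0, -0.0, 28.1]
ft_force: [-3.2, -0.5, 7.6]
finger_gap: 0.0177
finger_force: 40.3
clock: 6.2
eef_pos: [0.6318, 0.213, 0.019]
eef_rot: [-180.0, 0.0, 28.1]
ft_force: [0.2, 0.3, -0.2]
finger_gap: 0.0381
finger_force: 0.0
clock: 6.62
eef_pos: [0.6339, 0.2135, 0.1744]
eef_rot: [179.9, -0.3, 28.1]
ft_force: [0.6, 1.3, 0.0]
finger_gap: 0.0383
finger_force: 0.0
```

```bash
python3 -m creep '-33 -13 0 1;-33 -13 0 1;-33 -13 0 1;-33 -13 0 1;-32.5 -13 0 1' 0.2; python3 -m creep '0 0 0 0;0 0 0 0;0 0 0 0'
python3 - <<'E'
from h import *
m=cam('wrist'); im,d=get_image('wrist'); c=cloud(m,d); hsv=cv2.cvtColor(im,cv2.COLOR_RGB2HSV)
b=(hsv[...,1]<50)&(hsv[...,2]>110)&(abs(c[...,0]-.467)<.06)&(abs(c[...,1]-.148)<.06)
for lo,hi in ((.038,.052),(.012,.024)):
    q=c[b&(c[...,2]>lo)&(c[...,2]<hi)]; print(len(q),q.mean(0),cv2.minAreaRect((q[:,:2]*1000).astype(np.float32)))
print(state()['eef_pos'],state()['eef_rot'])
E
```

```text
clock: 7.03
eef_pos: [0.4656, 0.1475, 0.169]
eef_rot: [-180.0, 0.0, 33.1]
ft_force: [0.1, -0.7, 0.9]
finger_gap: 0.051
finger_force: 0.0
clock: 7.28
eef_pos: [0.4686, 0.1482, 0.1699]
eef_rot: [180.0, -0.1, 33.1]
ft_force: [0.5, 1.2, -0.0]
finger_gap: 0.0511
finger_force: 0.0
698 [0.46872714 0.14815018 0.04519081] ((468.15301513671875, 147.7900848388672), (17.903427124023438, 17.46581268310547), 33.01384735107422)
1718 [0.47185918 0.15021894 0.01855347] ((467.7186584472656, 147.85275268554688), (80.1019058227539, 17.96382713317871), 33.48194122314453)
[0.46912007 0.14831588 0.16981877] [ 1.79946693e+02 -1.23730850e-01  3.30797656e+01]
```

```bash
python3 -m creep '0 0 -40 0;0 0 -40 0;0 0 -40 0;0 0 -22 0;0 0 -14 0'; python3 -m creep '0 0 0 0;0 0 0 0';  python3 -m creep '0 0 0 0;0 0 0 0;0 0 0 0;0 0 0 0;0 0 0 0' -1 40;python3 -m creep '0 0 0 0;0 0 0 0'; python3 -m creep '0 0 20 0;0 0 30 0;0 0 30 0;0 0 20 0;0 0 0 0'; python3 -m creep '27.7 26 0 0;27.7 26 0 0;27.7 26 0 0;27.7 26 0 0;27.7 26 0 0'; python3 -m creep '27.7 26 0 0;0 0 0 0;0 0 0 0'; python3 -m creep '0 0 -30 0;0 0 -30 0;0 0 -20 0;0 0 0 0;0 0 0 0'
```

```text
clock: 7.75
eef_pos: [0.467, 0.1481, 0.01]
eef_rot: [-179.9, 0.2, 33.1]
ft_force: [-0.7, 0.1, 0.1]
finger_gap: 0.0515
finger_force: 0.0
clock: 7.92
eef_pos: [0.468, 0.1483, 0.0125]
eef_rot: [-180.0, 0.1, 33.1]
ft_force: [0.3, -0.7, 0.4]
finger_gap: 0.0512
finger_force: 0.0
clock: 8.33
eef_pos: [0.469, 0.1483, 0.0146]
eef_rot: [179.9, -0.2, 33.1]
ft_force: [-0.9, 0.4, 6.4]
finger_gap: 0.0173
finger_force: 40.2
clock: 8.5
eef_pos: [0.469, 0.1483, 0.0146]
eef_rot: [179.9, -0.2, 33.1]
ft_force: [1.2, 0.4, 6.6]
finger_gap: 0.0174
finger_force: 40.2
clock: 8.92
eef_pos: [0.4703, 0.1485, 0.1176]
eef_rot: [179.8, -0.4, 33.1]
ft_force: [0.0, -0.4, -0.9]
finger_gap: 0.0171
finger_force: 39.3
clock: 9.33
eef_pos: [0.6064, 0.2791, 0.1123]
eef_rot: [-180.0, 0.1, 33.1]
ft_force: [1.1, -1.6, -1.4]
finger_gap: 0.0175
finger_force: 39.2
clock: 9.58
eef_pos: [0.6337, 0.305, 0.1108]
eef_rot: [-180.0, 0.1, 33.2]
ft_force: [-0.5, -0.2, -1.3]
finger_gap: 0.0169
finger_force: 39.2
clock: 10.0
eef_pos: [0.6314, 0.3027, 0.032]
eef_rot: [-179.9, 0.2, 33.1]
ft_force: [0.2, -0.2, -0.1]
finger_gap: 0.0173
finger_force: 39.2
```

```bash
python3 -m creep '0 0 -5 0;0 0 -5 0;0 0 -1 0;0 0 0 0;0 0 0 0'; python3 -m creep '0 0 -1.5 0;0 0 0 0;0 0 0 0';  python3 -m creep '0 0 -1 0;0 0 0 0;0 0 0 0'
```

```text
clock: 10.42
eef_pos: [0.634, 0.3041, 0.023]
eef_rot: [180.0, -0.1, 33.1]
ft_force: [-0.4, 0.5, -1.1]
finger_gap: 0.0179
finger_force: 39.2
clock: 10.67
eef_pos: [0.6337, 0.3041, 0.0208]
eef_rot: [180.0, -0.0, 33.1]
ft_force: [1.5, -0.3, -0.8]
finger_gap: 0.0173
finger_force: 39.2
clock: 10.92
eef_pos: [0.6337, 0.304, 0.0198]
eef_rot: [180.0, -0.0, 33.1]
ft_force: [0.7, 0.2, -0.6]
finger_gap: 0.0176
finger_force: 39.4
```

```bash
python3 -m creep '0 0 -1 0;0 0 0 0;0 0 0 0';python3 -m creep '0 0 0 0;0 0 0 0;0 0 0 0;0 0 0 0' -0.1; python3 -m creep '0 0 20 0;0 0 30 0;0 0 40 0;0 0 40 0;0 0 20 0'; python3 -m creep '-14.4 -36.6 0 -2.7;-14.4 -36.6 0 -2.7;-14.4 -36.6 0 -2.7;-14.4 -36.6 0 -2.7;-14.4 -36.6 0 -2.7' 0.2;  python3 -m creep '-14.4 -36.6 0 -2.7;-14.4 -36.6 0 -2.7;-14.4 -36.6 0 -2.7;-14.4 -36.6 0 -2.7;-14.4 -36.6 0 -2.7'; python3 -m creep '-14.4 -36.6 0 -2.7;-14.4 -36.6 0 -2.7;0 0 0 0;0 0 0 0;0 0 0 0'
python3 - <<'E'
from h import *
m=cam('wrist'); im,d=get_image('wrist'); cv2.imwrite('pics/w2.png',im[:,:,::-1]); c=cloud(m,d); hsv=cv2.cvtColor(im,cv2.COLOR_RGB2HSV)
for nm,x,y in (('A',.461,-.135),('B',.4415,-.287)):
    b=(abs(c[...,0]-x)<.05)&(abs(c[...,1]-y)<.05)
    q=c[b&(c[...,2]>.03)&(c[...,2]<.072)]; print(nm,len(q),q.mean(0),cv2.minAreaRect((q[:,:2]*1000).astype(np.float32)))
    s=b&(c[...,2]>.059)&(c[...,2]<.07); print(' tip',s.sum(),c[s].mean(0),c[s].min(0),c[s].max(0))
print(state()['eef_pos'],state()['eef_rot'])
E
```

```text
clock: 11.17
eef_pos: [0.6337, 0.3041, 0.0197]
eef_rot: [180.0, -0.0, 33.1]
ft_force: [-2.7, -0.8, 5.4]
finger_gap: 0.0174
finger_force: 40.0
clock: 11.5
eef_pos: [0.6336, 0.304, 0.0185]
eef_rot: [-180.0, 0.0, 33.1]
ft_force: [0.3, -0.1, -0.0]
finger_gap: 0.0384
finger_force: 0.0
clock: 11.92
eef_pos: [0.6356, 0.3048, 0.1742]
eef_rot: [179.9, -0.4, 33.1]
ft_force: [1.1, 0.6, 0.1]
finger_gap: 0.0384
finger_force: 0.0
clock: 12.33
eef_pos: [0.5607, 0.1196, 0.1688]
eef_rot: [180.0, -0.0, 19.5]
ft_force: [0.8, -0.6, -0.1]
finger_gap: 0.0513
finger_force: 0.0
clock: 12.75
eef_pos: [0.4887, -0.0635, 0.1689]
eef_rot: [180.0, -0.0, 6.0]
ft_force: [0.9, 0.3, 0.2]
finger_gap: 0.0512
finger_force: 0.0
clock: 13.17
eef_pos: [0.4609, -0.1351, 0.1688]
eef_rot: [-180.0, -0.0, 0.7]
ft_force: [-0.4, -0.6, 0.3]
finger_gap: 0.0513
finger_force: 0.0
A 376 [ 0.46379549 -0.13739539  0.05623083] ((462.0643615722656, -137.3446044921875), (9.824932098388672, 9.822117805480957), 45.726661682128906)
 tip 219 [ 0.46241394 -0.13741701  0.06411542] [ 0.45654477 -0.1422317   0.05916624] [ 0.46685723 -0.13246089  0.06603375]
B 550 [ 0.44420214 -0.2864305   0.05308368] ((443.0205078125, -288.30914306640625), (10.796778678894043, 10.183747291564941), 28.66950798034668)
 tip 229 [ 0.44341206 -0.28764246  0.06374715] [ 0.43783805 -0.29372946  0.05901771] [ 0.44818943 -0.28313591  0.06617842]
[ 0.46112964 -0.13447297  0.16880841] [-1.79977152e+02 -1.33484848e-02  7.50024319e-01]
```

View pics/w2.png

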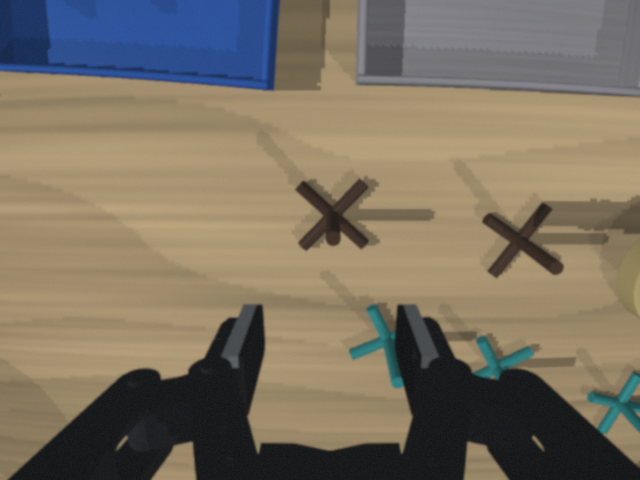

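The wrist view shows cross A's upright tip at (333,238) and cross B's at (558,268). Both tips measure z≈64 mm and 10 mm across, as they should. I'm grasping A.

```bash
python3 -m creep '1 -2 -40 0;0 0 -40 0;0 0 -30 0;0 0 -20 0;0 0 -14 0'; python3 -m creep '0 0 0 0;0 0 0 0;0 0 0 0';  python3 -m creep '0 0 0 0;0 0 0 0;0 0 0 0;0 0 0 0;0 0 0 0' -1 40;python3 -m creep '0 0 0 0;0 0 0 0;0 0 0 0'; python3 -m creep '0 0 20 0;0 0 30 0;0 0 30 0;0 0 20 0;0 0 0 0'
```

```text
clock: 13.63
eef_pos: [0.4609, -0.1346, 0.0223]
eef_rot: [-179.9, 0.2, 0.9]
ft_force: [0.5, -0.3, 0.3]
finger_gap: 0.0513
finger_force: 0.0
clock: 13.88
eef_pos: [0.4628, -0.1365, 0.0255]
eef_rot: [180.0, -0.1, 0.8]
ft_force: [0.0, 0.4, 0.5]
finger_gap: 0.051
finger_force: 0.0
clock: 14.3
eef_pos: [0.4625, -0.1374, 0.0256]
eef_rot: [180.0, -0.1, 0.7]
ft_force: [-0.3, 0.5, 6.3]
finger_gap: 0.009
finger_force: 39.0
clock: 14.55
eef_pos: [0.4625, -0.1374, 0.0256]
eef_rot: [180.0, -0.1, 0.7]
ft_force: [-0.4, 0.5, 6.6]
finger_gap: 0.0092
finger_force: 39.0
clock: 14.97
eef_pos: [0.4644, -0.1385, 0.1287]
eef_rot: [179.8, -0.4, 0.7]
ft_force: [0.5, -0.4, -0.9]
finger_gap: 0.0089
finger_force: 39.0
```

```bash
python3 -m creep '35 -13.6 0 0;35 -13.6 0 0;35 -13.6 0 0;35 -13.6 0 0;35 -13.6 0 0'; python3 -m creep '0 0 0 0;0 0 0 0;0 0 0 0'; python3 -m creep '0 0 -30 0;0 0 -30 0;0 0 -23 0;0 0 0 0;0 0 0 0'; python3 -m creep '0 0 -3 0;0 0 0 0;0 0 0 0'
python3 - <<'E'
from h import *
im,d=get_image('side'); cv2.imwrite('pics/s2.png',cv2.resize(im[180:400,240:480,::-1],None,fx=2.5,fy=2.5))
E
```

```text
clock: 15.38
eef_pos: [0.6375, -0.2056, 0.1231]
eef_rot: [-180.0, 0.1, 0.7]
ft_force: [1.0, -0.5, -1.5]
finger_gap: 0.0091
finger_force: 39.0
clock: 15.63
eef_pos: [0.6352, -0.2046, 0.1227]
eef_rot: [-179.9, 0.2, 0.7]
ft_force: [-1.0, 0.3, -2.2]
finger_gap: 0.0087
finger_force: 39.1
clock: 16.05
eef_pos: [0.6343, -0.204, 0.0408]
eef_rot: [-179.9, 0.2, 0.7]
ft_force: [0.7, 1.0, -1.2]
finger_gap: 0.0085
finger_force: 39.1
clock: 16.3
eef_pos: [0.6378, -0.2056, 0.0407]
eef_rot: [179.9, -0.2, 0.7]
ft_force: [0.3, -0.4, -2.0]
finger_gap: 0.0088
finger_force: 39.1
```

View pics/s2.png

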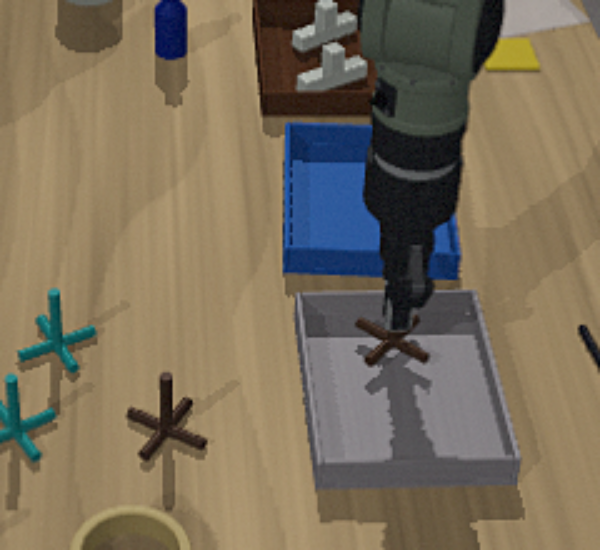

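The side crop shows cross A level at (395,340), inside the steel tray, and both tees standing in the wood tray. I'm lowering it gently.

```bash
python3 -m creep '0 0 -4 0;0 0 -3 0;0 0 0 0;0 0 0 0'; python3 -m creep '0 0 -1.5 0;0 0 0 0;0 0 0 0';  python3 -m creep '0 0 -1 0;0 0 0 0;0 0 0 0'
```

```text
clock: 16.68
eef_pos: [0.6365, -0.205, 0.0314]
eef_rot: [-180.0, 0.0, 0.7]
ft_force: [-0.3, -0.1, -1.2]
finger_gap: 0.009
finger_force: 39.1
clock: 16.93
eef_pos: [0.637, -0.2052, 0.0307]
eef_rot: [180.0, -0.0, 0.7]
ft_force: [-1.6, -0.3, 2.7]
finger_gap: 0.0089
finger_force: 39.5
clock: 17.18
eef_pos: [0.637, -0.2053, 0.0306]
eef_rot: [180.0, -0.0, 0.7]
ft_force: [-3.2, 0.6, 8.5]
finger_gap: 0.0087
finger_force: 40.3
```

```bash
python3 -m creep '0 0 0 0;0 0 0 0;0 0 0 0;0 0 0 0' -0.2; python3 -m creep '0 0 20 0;0 0 30 0;0 0 40 0;0 0 40 0;0 0 20 0'; python3 -m creep '-32.3 -13.8 0 0;-32.3 -13.8 0 0;-32.3 -13.8 0 0;-32.3 -13.8 0 0;-32.3 -13.8 0 0' 0.2; python3 -m creep '-32.3 -13.8 0 0;0 0 0 0;0 0 0 0;0 0 0 0;0 0 0 0'
python3 - <<'E'
from h import *
m=cam('wrist'); im,d=get_image('wrist'); c=cloud(m,d)
for nm,x,y in (('B',.443,-.288),('Aplaced',.637,-.205)):
    b=(abs(c[...,0]-x)<.045)&(abs(c[...,1]-y)<.045)
    s=b&(c[...,2]>.059)&(c[...,2]<.078); print(nm,s.sum(),c[s].mean(0) if s.any() else 0)
print(state()['eef_pos'],state()['eef_rot'])
E
```

```text
clock: 17.52
eef_pos: [0.6368, -0.2052, 0.029]
eef_rot: [-180.0, 0.0, 0.7]
ft_force: [-1.1, -0.2, -0.2]
finger_gap: 0.0341
finger_force: 0.0
clock: 17.93
eef_pos: [0.6387, -0.206, 0.1844]
eef_rot: [179.9, -0.3, 0.7]
ft_force: [1.1, -0.9, 0.1]
finger_gap: 0.0346
finger_force: 0.0
clock: 18.35
eef_pos: [0.4738, -0.2744, 0.1791]
eef_rot: [180.0, -0.0, 0.7]
ft_force: [0.0, -1.4, 0.5]
finger_gap: 0.0511
finger_force: 0.0
clock: 18.77
eef_pos: [0.4441, -0.2879, 0.1794]
eef_rot: [180.0, -0.0, 0.7]
ft_force: [0.3, -0.3, 0.9]
finger_gap: 0.0514
finger_force: 0.0
B 199 [ 0.44324173 -0.28883055  0.06418832]
Aplaced 0 0
[ 0.44411296 -0.28770772  0.17924536] [ 1.79990812e+02 -2.62386271e-02  7.69341130e-01]
```

```bash
python3 -m creep '-1 -1 -40 0;0 0 -40 0;0 0 -40 0;0 0 -20 0;0 0 -14 0'; python3 -m creep '0 0 0 0;0 0 0 0;0 0 0 0';  python3 -m creep '0 0 0 0;0 0 0 0;0 0 0 0;0 0 0 0;0 0 0 0' -1 40;python3 -m creep '0 0 0 0;0 0 0 0;0 0 0 0'; python3 -m creep '0 0 20 0;0 0 30 0;0 0 30 0;0 0 20 0;0 0 0 0';python3 -m creep '39 -1.4 0 0;39 -1.4 0 0;39 -1.4 0 0;39 -1.4 0 0;39 -1.4 0 0'; python3 -m creep '0 0 0 0;0 0 0 0;0 0 0 0'; python3 -m creep '0 0 -30 0;0 0 -30 0;0 0 -23 0;0 0 0 0;0 0 0 0'; python3 -m creep '0 0 0 0;0 0 0 0;0 0 0 0'
```

```text
clock: 19.23
eef_pos: [0.4413, -0.2869, 0.022]
eef_rot: [-179.8, 0.2, 0.8]
ft_force: [-0.3, 0.6, 0.4]
finger_gap: 0.0513
finger_force: 0.0
clock: 19.48
eef_pos: [0.4432, -0.2892, 0.0261]
eef_rot: [180.0, -0.1, 0.7]
ft_force: [-0.6, -0.7, 1.3]
finger_gap: 0.0513
finger_force: 0.0
clock: 19.9
eef_pos: [0.4426, -0.2895, 0.0262]
eef_rot: [179.9, -0.1, 0.7]
ft_force: [-0.9, 0.6, 5.6]
finger_gap: 0.0089
finger_force: 39.1
clock: 20.15
eef_pos: [0.4426, -0.2895, 0.0262]
eef_rot: [179.9, -0.1, 0.7]
ft_force: [-0.5, 1.0, 6.3]
finger_gap: 0.0091
finger_force: 39.2
clock: 20.57
eef_pos: [0.4442, -0.2908, 0.1294]
eef_rot: [179.7, -0.3, 0.7]
ft_force: [0.7, -0.5, -0.9]
finger_gap: 0.0088
finger_force: 39.0
clock: 20.98
eef_pos: [0.6379, -0.2955, 0.1236]
eef_rot: [-179.9, 0.1, 0.7]
ft_force: [0.4, -1.8, -1.7]
finger_gap: 0.0091
finger_force: 39.0
clock: 21.23
eef_pos: [0.6356, -0.2952, 0.1231]
eef_rot: [-179.9, 0.2, 0.7]
ft_force: [0.5, 0.7, -1.4]
finger_gap: 0.0087
finger_force: 39.1
clock: 21.65
eef_pos: [0.6344, -0.2954, 0.0412]
eef_rot: [-179.9, 0.2, 0.6]
ft_force: [0.9, -0.3, -0.7]
finger_gap: 0.0094
finger_force: 39.1
clock: 21.9
eef_pos: [0.6382, -0.2969, 0.0447]
eef_rot: [179.9, -0.2, 0.7]
ft_force: [-0.8, -0.5, -0.9]
finger_gap: 0.0091
finger_force: 39.1
```

```bash
python3 -m creep '0 0 -4 0;0 0 -4 0;0 0 -2 0;0 0 0 0;0 0 0 0'; python3 -m creep '0 0 -1 0;0 0 0 0;0 0 0 0';  python3 -m creep '0 0 -1 0;0 0 0 0;0 0 0 0'
```

```text
clock: 22.32
eef_pos: [0.6368, -0.2958, 0.0318]
eef_rot: [-180.0, 0.0, 0.7]
ft_force: [0.3, -0.3, -1.5]
finger_gap: 0.009
finger_force: 39.1
clock: 22.57
eef_pos: [0.6371, -0.296, 0.0313]
eef_rot: [180.0, -0.0, 0.7]
ft_force: [0.4, -0.3, -1.9]
finger_gap: 0.0091
finger_force: 39.3
clock: 22.82
eef_pos: [0.6372, -0.2961, 0.0312]
eef_rot: [180.0, -0.0, 0.7]
ft_force: [-1.4, 0.9, 5.6]
finger_gap: 0.0091
finger_force: 39.8
```

```bash
python3 -m creep '0 0 0 0;0 0 0 0;0 0 0 0;0 0 0 0' -0.2; python3 -m creep '0 0 20 0;0 0 30 0;0 0 40 0;0 0 40 0;0 0 20 0'; python3 -m creep '-11.8 38.9 0 0;-11.8 38.9 0 0;-11.8 38.9 0 0;-11.8 38.9 0 0;-11.8 38.9 0 0' 1; python3 -m creep '-11.8 38.9 0 0;-11.8 38.9 0 0;-11.8 38.9 0 0;-11.8 38.9 0 0;-11.8 38.9 0 0'; python3 -m creep '-11.8 38.9 0 0;-11.8 38.9 0 0;-11.8 38.9 0 0;-11.8 38.9 0 0;-11.8 38.9 0 0'; python3 -m creep '0 0 0 0;0 0 0 0;0 0 0 0;0 0 0 0'
python3 - <<'E'
from h import *
m=cam('wrist'); im,d=get_image('wrist'); cv2.imwrite('pics/w3.png',im[:,:,::-1]); c=cloud(m,d); hsv=cv2.cvtColor(im,cv2.COLOR_RGB2HSV)
b=(abs(c[...,0]-.46)<.045)&(abs(c[...,1]-.288)<.045)&(hsv[...,0]>100)&(hsv[...,1]>120)
for lo,hi in ((.08,.095),(.01,.054)):
    q=c[b&(c[...,2]>lo)&(c[...,2]<hi)]; print(len(q),q.mean(0),q.min(0),q.max(0),cv2.minEnclosingCircle((q[:,:2]*1000).astype(np.float32)))
print(state()['eef_pos'],state()['eef_rot'])
E
```

```text
clock: 23.15
eef_pos: [0.637, -0.296, 0.03]
eef_rot: [-180.0, 0.0, 0.7]
ft_force: [-0.4, -0.0, 0.3]
finger_gap: 0.0341
finger_force: 0.0
clock: 23.57
eef_pos: [0.6388, -0.297, 0.1858]
eef_rot: [179.8, -0.3, 0.7]
ft_force: [1.3, -0.3, 1.0]
finger_gap: 0.0339
finger_force: 0.0
clock: 23.98
eef_pos: [0.5772, -0.1, 0.1803]
eef_rot: [-180.0, -0.0, 0.6]
ft_force: [0.4, 0.5, -0.1]
finger_gap: 0.0854
finger_force: 0.0
clock: 24.4
eef_pos: [0.5182, 0.0887, 0.1804]
eef_rot: [-179.6, -0.0, 1.5]
ft_force: [0.8, 0.5, -0.1]
finger_gap: 0.0856
finger_force: 0.0
clock: 24.82
eef_pos: [0.4703, 0.1808, 0.1804]
eef_rot: [-175.0, 0.1, 9.6]
ft_force: [0.4, -0.7, -0.1]
finger_gap: 0.0856
finger_force: 0.0
clock: 25.15
eef_pos: [0.4715, 0.1791, 0.1804]
eef_rot: [-175.0, 0.0, 9.4]
ft_force: [0.3, -0.2, 0.9]
finger_gap: 0.0852
finger_force: 0.0
611 [0.46084373 0.28553998 0.08514601] [0.45143266 0.27708496 0.0801152 ] [0.46923038 0.29497487 0.08764551] ((460.35809326171875, 286.0529479980469), 9.143967628479004)
948 [0.46990013 0.27527825 0.03391399] [0.45251628 0.26815575 0.01003128] [0.47786206 0.29027733 0.05395778] ((464.78692626953125, 280.517578125), 15.637955665588379)
[0.47151466 0.17910701 0.18034421] [-1.75032550e+02  4.95038165e-02  9.43475115e+00]
```

View pics/w3.png

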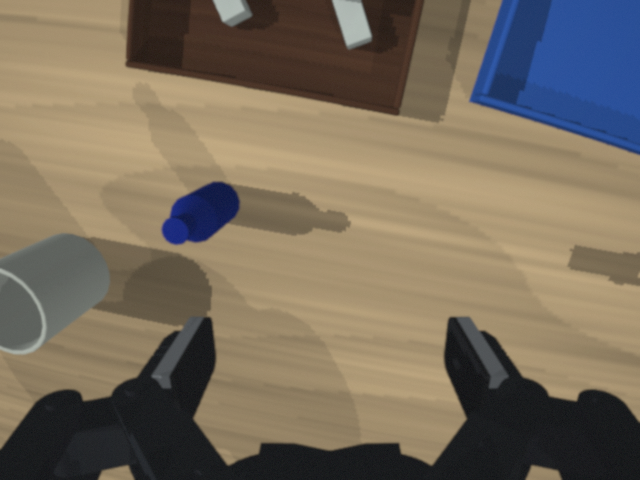

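The bottle is upright, with its cap at (176,230). The tool stopped short and tilted 5°, which looks like the last joint's limit, so I'm checking the joints.

```bash
python3 -c "
from station import *
print(state()['qpos'].round(1))"; python3 -m creep '0 0 0 7;0 0 0 7;0 0 0 7;0 0 0 0;0 0 0 0';python3 -c "
from station import *
print(state()['qpos'].round(1))"
```

```text
[  9.4  16.  -23.   51.1   5.  179.9]
clock: 25.62
eef_pos: [0.4714, 0.1793, 0.1803]
eef_rot: [-175.0, 0.1, 30.3]
ft_force: [-0.8, 0.0, -0.2]
finger_gap: 0.0851
finger_force: 0.0
[  9.6  17.3 -21.1  53.4   4.6 159.3]
```

The last joint did hit 180° and left a residual tilt in joint 5. I'll spin the tool round to the opposite limit, where pushing against the stop should tilt it back.

```bash
python3 -m creep '0 0 0 7;0 0 0 7;0 0 0 7;0 0 0 7;0 0 0 7'; python3 -m creep '0 0 0 7;0 0 0 7;0 0 0 7;0 0 0 7;0 0 0 7' >/dev/null; python3 -m creep '0 0 0 7;0 0 0 7;0 0 0 7;0 0 0 7;0 0 0 7'>/dev/null; python3 -m creep '0 0 0 7;0 0 0 7;0 0 0 7;0 0 0 7;0 0 0 7'>/dev/null; python3 -m creep '0 0 0 7;0 0 0 7;0 0 0 7;0 0 0 7;0 0 0 7'>/dev/null; python3 -m creep '0 0 0 7;0 0 0 7;0 0 0 7;0 0 0 7;0 0 0 7'>/dev/null; python3 -m creep '0 0 0 7;0 0 0 7;0 0 0 7;0 0 0 7;0 0 0 7'>/dev/null; python3 -m creep '0 0 0 7;0 0 0 7;0 0 0 7;0 0 0 7;0 0 0 7'>/dev/null; python3 -m creep '0 0 0 7;0 0 0 7;0 0 0 7;0 0 0 7;0 0 0 7'; python3 -c "
from station import *
print(state()['qpos'].round(1))"
```

```text
clock: 26.03
eef_pos: [0.4711, 0.1794, 0.1803]
eef_rot: [-175.0, 0.1, 65.6]
ft_force: [-1.0, 0.5, 0.3]
finger_gap: 0.0857
finger_force: 0.0
clock: 29.37
eef_pos: [0.471, 0.1794, 0.1804]
eef_rot: [-175.0, 0.1, -14.4]
ft_force: [0.1, -0.1, 0.9]
finger_gap: 0.0854
finger_force: 0.0
[   9.7   14.5  -25.1   48.5    4.6 -155.9]
```

```bash
python3 -m creep '0 0 0 7;0 0 0 7;0 0 0 7;0 0 0 5'; python3 -m creep '0 0 0 4;0 0 0 0'; python3 -c "
from station import *
print(state()['qpos'].round(2))"; python3 -m creep '0 0 0 4;0 0 0 0';python3 -c "
from station import *
print(state()['qpos'].round(2))"
```

```text
clock: 29.7
eef_pos: [0.4698, 0.1876, 0.1803]
eef_rot: [-175.5, 0.1, 10.7]
ft_force: [0.5, 0.4, -0.5]
finger_gap: 0.0851
finger_force: 0.0
clock: 29.87
eef_pos: [0.4648, 0.2081, 0.1803]
eef_rot: [-176.2, 0.1, 13.3]
ft_force: [-0.1, -0.0, -0.1]
finger_gap: 0.0855
finger_force: 0.0
[  13.52   16.56  -22.1    51.4     3.79 -179.79]
clock: 30.03
eef_pos: [0.4597, 0.2251, 0.1803]
eef_rot: [-177.0, 0.1, 15.9]
ft_force: [0.7, -0.4, -0.1]
finger_gap: 0.0852
finger_force: 0.0
[  16.04   16.9   -21.58   51.59    2.95 -179.82]
```

Pushing against the stop works: the tilt has dropped from 5.0° to 3.0°. I'm continuing in smaller steps.

```bash
python3 -m creep '0 0 0 4;0 0 0 4;0 0 0 0'; python3 -m creep '0 0 0 3;0 0 0 0'; python3 -c "
from station import *
print(state()['qpos'].round(2),state()['eef_rot'])"
```

```text
clock: 30.28
eef_pos: [0.4474, 0.259, 0.1803]
eef_rot: [-178.7, 0.1, 21.0]
ft_force: [-0.5, -0.2, 0.1]
finger_gap: 0.0853
finger_force: 0.0
clock: 30.45
eef_pos: [0.4426, 0.2704, 0.1803]
eef_rot: [-179.4, 0.1, 22.8]
ft_force: [-0.9, 0.5, -0.4]
finger_gap: 0.0854
finger_force: 0.0
[  22.89   17.79  -20.24   52.07    0.65 -179.87] [-1.79351524e+02  1.06730694e-01  2.27566231e+01]
```

```bash
python3 -m creep '0 0 0 2.7;0 0 0 0'; python3 -m creep '0 0 0 -7;0 0 0 -7;0 0 0 -7;0 0 0 -7;0 0 0 -7'; python3 -m creep '0 0 0 -7;0 0 0 -7;0 0 0 0;0 0 0 0'; python3 -c "
from station import *
print(state()['qpos'].round(2),state()['eef_rot'])"
```

```text
clock: 30.62
eef_pos: [0.4377, 0.2811, 0.1803]
eef_rot: [-179.9, 0.1, 24.4]
ft_force: [-0.3, -0.2, -0.0]
finger_gap: 0.0855
finger_force: 0.0
clock: 31.03
eef_pos: [0.4384, 0.2797, 0.1802]
eef_rot: [-180.0, 0.1, -11.1]
ft_force: [0.0, 0.2, -0.4]
finger_gap: 0.0852
finger_force: 0.0
clock: 31.37
eef_pos: [0.4383, 0.28, 0.1803]
eef_rot: [-179.9, 0.1, -24.5]
ft_force: [-0.6, -0.1, -0.3]
finger_gap: 0.0853
finger_force: 0.0
[ 2.4360e+01  1.7930e+01 -2.0050e+01  5.2050e+01  1.2000e-01 -1.3113e+02] [-1.79941510e+02  1.08215199e-01 -2.45054192e+01]
```

The tool is vertical again. I'm moving over the bottle, descending and closing in two stages.

```bash
python3 -m creep '22 6 0 0;0 0 0 0;0 0 0 0;0 0 0 0'; python3 -m creep '0 0 -30 0;0 0 -30 0;0 0 -30 0;0 0 -30 0;0 0 -20 0'; python3 -m creep '0 0 -10 0;0 0 -7 0;0 0 0 0;0 0 0 0'; python3 -m creep '0 0 0 0;0 0 0 0;0 0 0 0;0 0 0 0;0 0 0 0' 0 25; python3 -m creep '0 0 0 0;0 0 0 0;0 0 0 0;0 0 0 0;0 0 0 0' -1 25
```

```text
clock: 31.7
eef_pos: [0.4595, 0.2865, 0.18]
eef_rot: [-180.0, 0.2, -24.5]
ft_force: [-0.7, -0.3, -0.4]
finger_gap: 0.0854
finger_force: 0.0
clock: 32.12
eef_pos: [0.4578, 0.286, 0.0379]
eef_rot: [179.9, 0.2, -24.5]
ft_force: [-0.6, -0.6, 0.1]
finger_gap: 0.0854
finger_force: 0.0
clock: 32.45
eef_pos: [0.4604, 0.2872, 0.024]
eef_rot: [-179.9, 0.1, -24.5]
ft_force: [-0.1, 0.1, -0.3]
finger_gap: 0.0855
finger_force: 0.0
clock: 32.87
eef_pos: [0.4602, 0.2871, 0.0237]
eef_rot: [-179.9, 0.1, -24.5]
ft_force: [-0.6, -1.0, 0.1]
finger_gap: 0.0426
finger_force: 0.0
clock: 33.28
eef_pos: [0.4601, 0.287, 0.0237]
eef_rot: [-179.9, 0.1, -24.5]
ft_force: [-0.2, -1.4, 6.1]
finger_gap: 0.0352
finger_force: 24.9
```

```bash
python3 -m creep '0 0 10 0;0 0 20 0;0 0 25 0;0 0 25 0;0 0 15 0'; python3 -m creep '0 0 5 0;6 -10 0 0;12 -18 0 0;16 -24 0 0;16 -24 0 0'; python3 -m creep '16 -25 0 0;16 -25 0 0;16 -25 0 0;16 -25 0 0;16 -25 0 0'; python3 -m creep '16 -25 0 0;16 -25 0 0;12 -19 0 0;8 -14 0 0;0 0 0 0'; python3 -m creep '0 0 0 0;0 0 0 0;0 0 0 0'
python3 - <<'E'
from h import *
print(state()['qpos'].round(1))
im,d=get_image('side'); cv2.imwrite('pics/s3.png',cv2.resize(im[120:400,240:480,::-1],None,fx=2,fy=2))
E
```

```text
clock: 33.7
eef_pos: [0.4607, 0.2874, 0.1209]
eef_rot: [-179.8, 0.0, -24.5]
ft_force: [0.8, -0.1, -0.8]
finger_gap: 0.0351
finger_force: 25.4
clock: 34.12
eef_pos: [0.5094, 0.2095, 0.1218]
eef_rot: [180.0, 0.2, -24.5]
ft_force: [-0.1, 0.6, -0.9]
finger_gap: 0.0351
finger_force: 25.3
clock: 34.53
eef_pos: [0.5895, 0.0836, 0.1213]
eef_rot: [180.0, 0.3, -24.6]
ft_force: [0.3, 0.9, -1.7]
finger_gap: 0.0355
finger_force: 25.3
clock: 34.95
eef_pos: [0.6427, -0.0008, 0.1216]
eef_rot: [180.0, 0.1, -24.8]
ft_force: [0.2, -0.9, -0.8]
finger_gap: 0.0352
finger_force: 25.4
clock: 35.2
eef_pos: [0.6409, 0.0041, 0.1228]
eef_rot: [-179.9, 0.2, -24.5]
ft_force: [-0.4, -0.7, -0.5]
finger_gap: 0.0352
finger_force: 25.4
[-6.300e+00  3.310e+01 -4.700e+00  5.240e+01  1.000e-01 -1.618e+02]
```

View pics/s3.png

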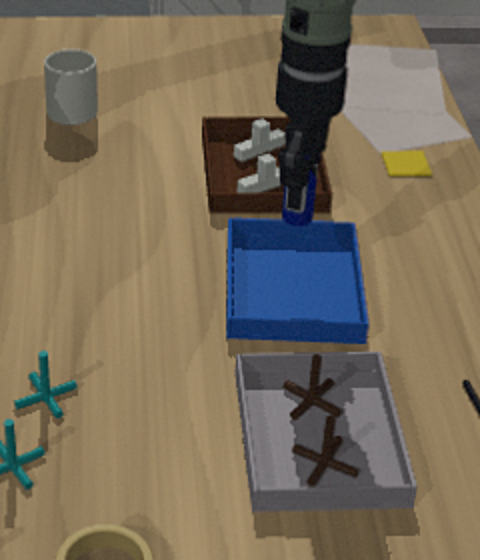

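The bottle is held upright over the blue tray. The crosses and tees are standing in their own trays.

```bash
python3 -m creep '0 0 -20 0;0 0 -25 0;0 0 -25 0;0 0 -12 0;0 0 -4 0'; python3 -m creep '0 0 0 0;0 0 0 0;0 0 0 0'; python3 -m creep '0 0 -3 0;0 0 0 0;0 0 0 0;0 0 0 0'; python3 -m creep '0 0 -1 0;0 0 0 0;0 0 0 0;0 0 0 0'
```

```text
clock: 35.67
eef_pos: [0.6396, 0.004, 0.0349]
eef_rot: [180.0, 0.4, -24.5]
ft_force: [0.0, 0.7, -0.9]
finger_gap: 0.0352
finger_force: 25.3
clock: 35.92
eef_pos: [0.6432, 0.003, 0.039]
eef_rot: [-179.9, -0.0, -24.5]
ft_force: [0.6, 0.7, -0.8]
finger_gap: 0.0352
finger_force: 25.4
clock: 36.25
eef_pos: [0.6421, 0.0029, 0.0346]
eef_rot: [-179.9, 0.1, -24.5]
ft_force: [0.2, -0.4, -1.5]
finger_gap: 0.0353
finger_force: 25.4
clock: 36.58
eef_pos: [0.6419, 0.003, 0.0332]
eef_rot: [-179.9, 0.1, -24.5]
ft_force: [1.0, 0.5, -1.5]
finger_gap: 0.0349
finger_force: 25.4
```

```bash
python3 -m creep '0 0 -2 0;0 0 -1 0;0 0 0 0;0 0 0 0'; python3 -m creep '0 0 -1 0;0 0 0 0;0 0 0 0;0 0 0 0'; python3 -m creep '0 0 -.7 0;0 0 0 0;0 0 0 0;0 0 0 0'
```

```text
clock: 36.92
eef_pos: [0.6418, 0.003, 0.0301]
eef_rot: [-179.9, 0.1, -24.5]
ft_force: [-0.6, -0.2, -1.1]
finger_gap: 0.0351
finger_force: 25.4
clock: 37.25
eef_pos: [0.6419, 0.003, 0.0293]
eef_rot: [-179.9, 0.1, -24.5]
ft_force: [-0.3, -0.3, -2.0]
finger_gap: 0.0355
finger_force: 25.4
clock: 37.58
eef_pos: [0.6421, 0.0029, 0.0288]
eef_rot: [-179.9, 0.1, -24.5]
ft_force: [0.1, 0.8, 0.2]
finger_gap: 0.0354
finger_force: 25.4
```

```bash
python3 -m creep '0 0 0 0;0 0 0 0;0 0 0 0;0 0 0 0;0 0 0 0' 0.5; python3 -m creep '0 0 10 0;0 0 20 0;0 0 40 0;0 0 40 0;0 0 40 0'; python3 -m creep '0 0 30 0;-30 0 20 0;-40 0 0 0;-40 0 0 0;-40 0 0 0'; python3 -m creep '-40 0 0 0;0 0 0 0;0 0 0 0;0 0 0 0;0 0 0 0'
python3 - <<'E'
from h import *
a,_=get_image('side'); b,_=get_image('top')
cv2.imwrite('pics/s4.png',np.hstack([cv2.resize(a[100:400,200:480,::-1],(520,557)),cv2.resize(b[140:300,180:300,::-1],(0,0),fx=2.3,fy=2.3).copy()[:0]]) if 0 else cv2.resize(a[110:440,180:480,::-1],None,fx=1.8,fy=1.8))
cv2.imwrite('pics/t4.png',cv2.resize(b[140:340,120:520,::-1],None,fx=2,fy=2))
E
```

```text
clock: 38.0
eef_pos: [0.6419, 0.003, 0.0286]
eef_rot: [-179.9, 0.1, -24.5]
ft_force: [-0.1, 0.3, 0.4]
finger_gap: 0.0642
finger_force: 0.0
clock: 38.42
eef_pos: [0.6414, 0.003, 0.1807]
eef_rot: [-179.9, 0.1, -24.5]
ft_force: [2.3, -0.6, -1.4]
finger_gap: 0.0641
finger_force: 0.0
clock: 38.83
eef_pos: [0.4905, 0.003, 0.2296]
eef_rot: [-179.9, 0.0, -24.5]
ft_force: [-0.0, -0.6, 0.6]
finger_gap: 0.0642
finger_force: 0.0
clock: 39.25
eef_pos: [0.4537, 0.0027, 0.2295]
eef_rot: [-179.9, -0.0, -24.5]
ft_force: [0.2, 1.4, -0.0]
finger_gap: 0.0639
finger_force: 0.0
```

View pics/s4.png

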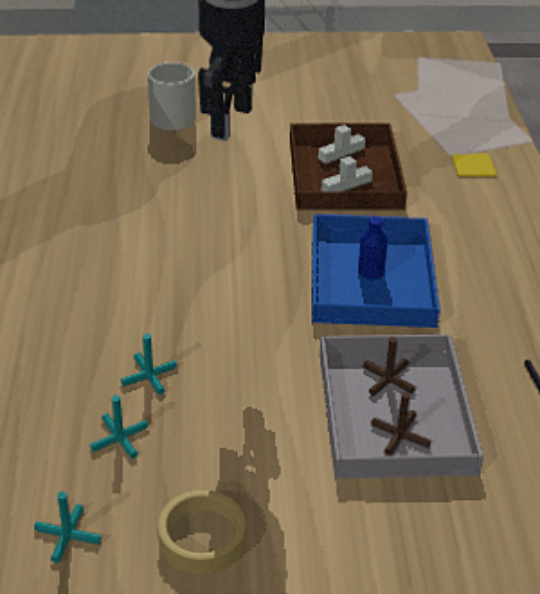

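View pics/t4.png

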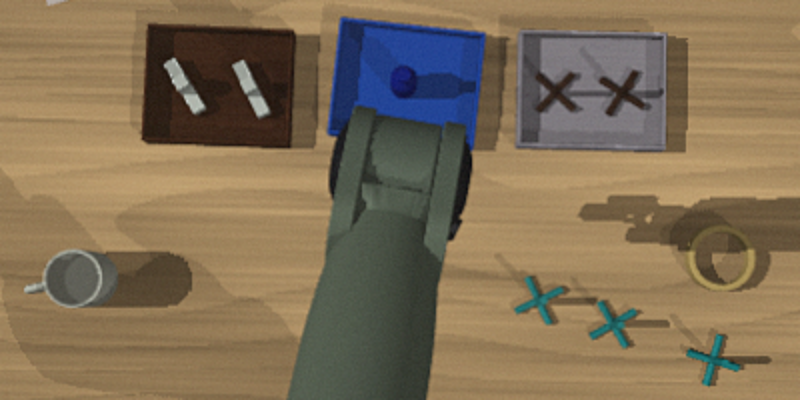

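Both views show every part standing upright in its own tray: tees at top-crop (185,87) and (252,90), bottle at (404,82), crosses at (557,92) and (624,92). The mug, tape and turquoise look-alikes haven't moved.

```bash
python3 -c "
from station import *
print(hand_in())"
```

```text
the job is handed in; nothing more can be done
None
```

The job is handed in: both tees, both rusty crosses and the bottle stand upright in their trays, with the mug, tape and look-alikes left where they were, after about 39 s of the 138 s allowed; no verdict was returned.

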